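# Swing the ticket printer round its corner post

### The job

The square ticket printer stands with its black paper mouth towards you, just in front of the corner post of the fixed metal guide. Without lifting it, push it round so that it pivots clockwise (seen from above) a quarter turn against that post, until the side that faced away from you lies flat along the guide's rail and the mouth faces left, away from the rail. Leave the sachet caddy beside it where it stands.

Things in the scene. Friction and masses are not known exactly. Their poses are not given: they have to be found in the camera images.
- ticket_printer: White square ticket printer, 120 x 120 mm, 60 mm high, 0.6 kg, too wide to grip; loose, slides on rubber feet. Origin: centre of its underside. z up; -x out of the black front with the paper mouth, +x out of the plain back. Starts within 7 degrees of the guide's axes, its back about 10 to 25 mm short of the post, its centre 38 to 54 mm left (guide +y) of the post's axis.
- paper_mouth (a point): Paper mouth, a slit in the middle of the printer's black front; the point lies on the front face, 60 mm from the printer's axis along its -x, 40 mm above the table.
- guide: Dark steel guide, fixed: upright round post with a grippy black rubber sleeve, 25 mm diameter, 88 mm high, and a straight rail, 12 mm thick, 32 mm high, running 160 mm from it away from the robot. Origin: post's axis at the table top; +x along the rail, +y to the left out of the rail's free face (at y = 12.5 mm, level with the post's left side). Turned up to 17 degrees.
- sachet_caddy: Sachet caddy, a black open holder with upright paper sachets, 90 x 64 x 60 mm, loose, on the right of the guide. Origin: centre of its underside. A bystander: not to be moved.

How it is judged:
On the way:
1. the printer is part-way round (20 to 75 degrees from square with the guide) while it bears on the guide (contact force between ticket_printer and guide above 0.2 N and angle between the x axis of ticket_printer and the x axis of guide, either way round between 0.35 and 1.31 rad), for 0.05 s.
At the end, for the whole second after the job is handed in: The printer stands flat and still, turned a quarter clockwise: former back along the rail (within 10 degrees, gap under 20 mm, its centre 40 mm before to 150 mm behind the post), mouth to the left away from the rail. Sachet caddy within 30 mm of where it was (angle between the x axis of ticket_printer and the x axis of guide, either way round above 1.39 rad and y of paper_mouth in the frame of guide above 0.115 m and y of ticket_printer in the frame of guide below 0.0925 m and x of ticket_printer in the frame of guide between -0.04 and 0.15 m and angle between ticket_printer's own z axis and vertical below 0.08 rad and height (world z) of ticket_printer below 0.01 m and linear speed of ticket_printer below 0.01 m/s and distance of sachet_caddy from where it was at the start of the episode below 0.03 m); the robot touches nothing.
It fails at once if the printer is lifted or tipped (height (world z) of ticket_printer above 0.02 m or angle between ticket_printer's own z axis and vertical above 0.3 rad).
It fails at once if the sachet caddy is shoved away (30 mm) (distance of sachet_caddy from where it was at the start of the episode above 0.03 m).
It also fails if it takes over 43 s, if anything falls off the work surface, if the arm or the gripper's body presses on something with over 40 N, if the wrist force passes 120 N, or if a joint passes its speed limit or range.

### The arm

A 7-joint arm with a two-finger parallel gripper is mounted at the origin on a cart in front of the work surface, level with it; the furniture and walls round the work are solid. World frame = base frame: x ahead of the robot, y to its left, z up, the work surface at z = 0. Lengths are in m, angles in rad, forces in N, time in s.
With the tool pointing down it reaches from about 0.4 to 0.875 m from the base axis. Payload 19.3 kg.
Tool frame: the origin (TCP) lies midway between the tips of the shut fingers; the grasp point (between the pads) lies bot.tcp_to_grasp behind it (bot.tcp_to_grasp is the distance from the TCP to the grasp point, in m); z points along the fingers, y is the line along which they close (so a half turn about z gives the same grasp; the last joint's range is limited). The gripper opens to 85 mm and grips with 20 to 120 N. Pads are 22 mm wide; open, the fingers measure 114 mm over their backs; the gripper's body (76 mm by 85 mm) begins 54 mm behind the grasp point. The pads swing forward as they close: fully open they stand 13 mm farther back than shut.
Start: joints at [1.143, 0.521, -0.036, 1.599, 0.021, 1.021, -0.113], TCP at [0.219, -0.585, 0.231] pointing down, gripper open.
Joint ranges: [-2.91, 2.91], [-0.3, 2.13], [-1.5, 1.42], [0.17, 2.43], [-1.26, 4.41], [0.16, 1.93], [-2.52, 2.52]. Speed limits (rad/s): [1.89, 1.89, 2.39, 2.39, 3.01, 3.01, 3.01].

### API

Orientations are given as [roll, pitch, yaw] about the fixed x, y, z axes, in that order (R = Rz(yaw) Ry(pitch) Rx(roll)).
In Python, from workcell import observe, imaging, bot gives the robot as it stands.
- The arm moves only by the tool send_rows, never from a script. Its argument "plan" is text: rows parted by semicolons, each of 7 numbers parted by spaces: the shift along the tool's x, y, z in m, then the turn, a rotation vector about the tool's x, y, z in degrees, then the finger opening in m, from 0 to 0.0854. In form: dx dy dz rx ry rz claw; .... A call has 1 to 10 rows; each row is the pose to reach, as a shift and turn from the pose commanded when the call began, along the tool's axes at that moment; what a row does not reach only later rows make up. A row lasts 1/12 s, in which the tool goes at most 41.7 mm and 7.16 degrees, less where a joint would pass 70% of its speed; a pose out of reach is approached as far as the arm can. A call with a gripper value outside its range is refused whole. The fingers move at their own pace and stop on an object; "grip_force" is the grip in N (left out, the last holds). Time passes only in rows, so rows that repeat a pose let the fingers close. It gives the time, the measured TCP pose, the force, the opening and the grip force at its end, in the units of the state.
- observe(): the state, without advancing time (a new reading comes with each control period).
- imaging.grab_frame(name): name is "scene" or "top"; returns a dict with "color" (420x560x3 uint8, red, green, blue), "fx", "fy", "cx", "cy" (pixels), "dist_coeffs" ([k1, k2, p1, p2, k3] as OpenCV has them; the pictures are not rectified), "eye" and "orientation" of the camera in the world. Camera axes: x right, y down, z forward; pixel columns grow to the right and rows downward; lengths in m; the calibration is good to about 2 mm. A picture is of the moment at which its call begins. There is no depth.
- bot.job_done(): hands the job in; it is judged then, once.
The state is a dict: "clock": time; "qpos": joint angles; "qd": joint speeds; "joint_efforts": joint torques, N m; "position": TCP position; "tool_rot": TCP orientation; "force": force on the tool from outside, world axes, zero at the start; "moment": the same for the moment, N m; "grip_width": finger opening in m; "finger_force": force on a finger pad.
Only numpy, scipy, OpenCV 4.12 (cv2) and the standard library are available. Lean on these libraries where they do the work, as an engineer would, in place of code of your own. Each camera call takes 0.05 s, during which the arm holds its last target. There are 200 camera calls.

## Working session

There is one attempt and no reset: what is moved stays moved. The work goes in short steps, Python scripts to look and compute and a tool call to move; the robot and the scene stay as the last step left them, time stands still between calls to the robot, and variables do not carry over. Pictures are saved under pics/ and viewed, at most 10 in all, crops included, and the job is handed in when it is done.

Besides the shell and the picture viewer there is one more tool, called after "Request:" in YAML: its name, and indented under it one key for each argument. send_rows: Moves the arm, as the interface text tells. Its arguments: {"type":"object","properties":{"plan":{"type":"string"},"grip_force":{"type":"number"}},"required":["plan"]}

```bash
mkdir -p pics; python3 - <<'E'
from workcell import observe, imaging, bot
import cv2
s=observe();print(s['clock'],s['position'],s['tool_rot'],s['grip_width'],bot.tcp_to_grasp)
for n in('scene','top'):
    f=imaging.grab_frame(n);cv2.imwrite(f'pics/{n}0.png',cv2.cvtColor(f['color'],cv2.COLOR_RGB2BGR))
    print({k:v for k,v in f.items() if k!='color'})
E
```

```text
0.0 [ 0.21872127 -0.58513099  0.23073573] [-3.14049646e+00  1.00999302e-04  3.57748900e-01] 0.08509547780035247 0.0187
{'fx': 510.1503049068713, 'fy': 510.1503049068713, 'cx': 282.3931097513446, 'cy': 198.8491776325935, 'dist_coeffs': array([-0.19137378,  0.        ,  0.        ,  0.        ,  0.        ]), 'eye': array([0.16876293, 0.44838824, 0.50096   ]), 'orientation': array([-2.14457986,  0.01570479, -2.69040491])}
{'fx': 406.34206454318667, 'fy': 406.34206454318667, 'cx': 279.8939864710209, 'cy': 207.89412561267528, 'dist_coeffs': array([-0.08885998,  0.        ,  0.        ,  0.        ,  0.        ]), 'eye': array([ 0.44436336, -0.21056237,  0.90246232]), 'orientation': array([-3.05615069,  0.03334747, -1.57318243])}
```

View pics/scene0.png

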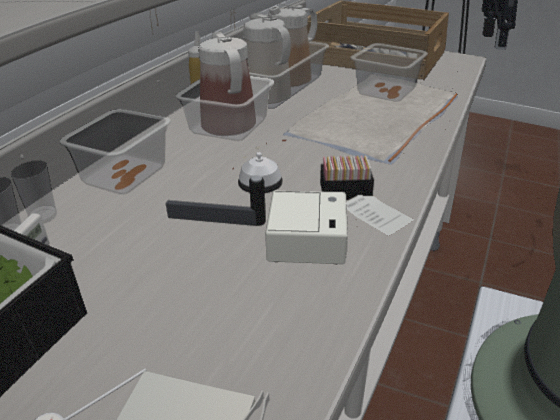

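View pics/top0.png

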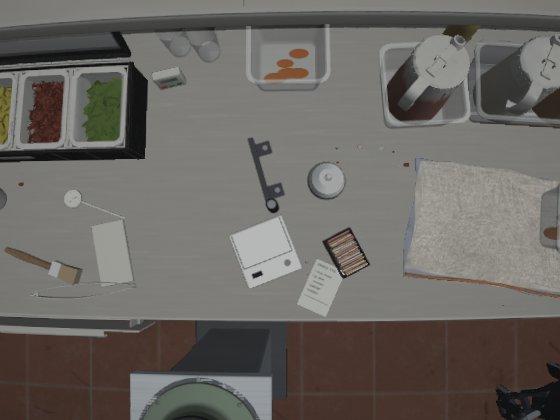

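The top view has image up as world +x. The printer is near (265,251), the post top near (271,206), and the rail runs up to (250,139). The caddy is at (346,252). Next I'll enlarge that area.

```bash
python3 - <<'E'
import cv2
i=cv2.imread('pics/top0.png')[130:300,215:385]
cv2.imwrite('pics/c0.png',cv2.resize(i,(595,595),interpolation=cv2.INTER_CUBIC))
E
cat > h.py <<'E'
import numpy as np,cv2
from scipy.spatial.transform import Rotation as R
def ray(f,uv,z):
    K=np.array([[f['fx'],0,f['cx']],[0,f['fy'],f['cy']],[0,0,1]])
    p=cv2.undistortPoints(np.array(uv,float).reshape(-1,1,2),K,f['dist_coeffs']).reshape(-1,2)
    d=R.from_euler('xyz',f['orientation']).apply(np.c_[p,np.ones(len(p))])
    e=np.array(f['eye']);z=np.broadcast_to(z,len(p))
    return e+d*((z-e[2])/d[:,2])[:,None]
E
```

```text
(no output)
```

View pics/c0.png

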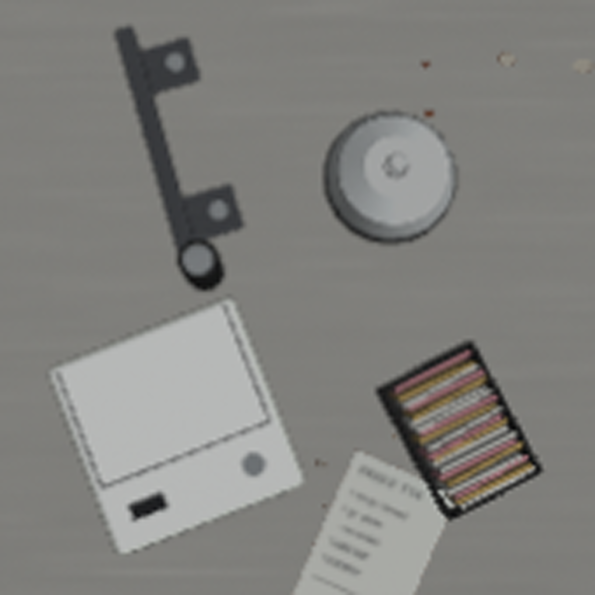

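The crop (3.5x) shows the printer top corners at (50,372), (233,299), (303,481) and (123,553). The post top is at (197,258), and the rail's left edge runs from (115,30) to (176,240).

```bash
cat >> h.py <<'E'
def frame(f,post,rail,pr,cad=None):
    pass
E
python3 - <<'E'
from h import *
from workcell import imaging
f=imaging.grab_frame('top')
c=lambda L:(np.array(L)+0.5)/3.5-0.5+np.array([215,130])
P=ray(f,c([(50,372),(233,299),(303,481),(123,553)]),.06)
post=ray(f,c([(197,258)]),.088)[0]
rl=ray(f,c([(115,30),(176,240)]),.032)
print('printer corners\n',P.round(4),'\nsides',np.linalg.norm(P-np.roll(P,-1,0),axis=1))
ctr=P.mean(0);v=(P[0]+P[1]-P[2]-P[3]);yp=np.arctan2(v[1],v[0])
d=rl[0]-rl[1];yg=np.arctan2(d[1],d[0])
print('ctr',ctr,'yaw',np.degrees(yp),'post',post,'rail',rl,'yawg',np.degrees(yg),'len',np.linalg.norm(d))
G=np.array([[np.cos(yg),np.sin(yg)],[-np.sin(yg),np.cos(yg)]])
g=lambda p:(G@(np.array(p)[:2]-post[:2])).round(4)
print('ctr in guide',g(ctr),'corners',[g(p) for p in P],'rail',[g(p) for p in rl])
C=ray(f,c([(377,388),(472,342),(541,467),(450,518)]),.06)
print('caddy',C.round(3),[g(p) for p in C])
E
```

```text
printer corners
 [[ 0.4586 -0.0763  0.06  ]
 [ 0.5016 -0.1853  0.06  ]
 [ 0.3942 -0.2262  0.06  ]
 [ 0.352  -0.1202  0.06  ]] 
sides [0.11722118 0.1149398  0.11414654 0.11524514]
ctr [ 0.42661725 -0.15200797  0.06      ] yaw 21.60125758306627 post [ 0.52350238 -0.16549317  0.088     ] rail [[ 0.67300564 -0.11088021  0.032     ]
 [ 0.54017086 -0.14942902  0.032     ]] yawg 16.182792161628043 len 0.13831519116524524
ctr in guide [-0.0893  0.04  ] corners [array([-0.0375,  0.1037]), array([-0.0265, -0.013 ]), array([-0.1411, -0.0223]), array([-0.1521,  0.0913])] rail [array([0.1588, 0.0108]), array([0.0205, 0.0108])]
caddy [[ 0.449 -0.27   0.06 ]
 [ 0.475 -0.327  0.06 ]
 [ 0.402 -0.366  0.06 ]
 [ 0.372 -0.312  0.06 ]] [array([-0.1011, -0.0796]), array([-0.091 , -0.1413]), array([-0.1727, -0.1587]), array([-0.186 , -0.0988])]
```

Request:
send_rows:
  plan: "0.03 -0.035 0 0 0 0 0;0.06 -0.07 0 0 0 0 0;0.08 -0.105 0 0 0 0 0;0.11 -0.14 0 0 0 0 0;0.135 -0.175 0 0 0 0 0;0.16 -0.21 0 0 0 0 0;0.185 -0.245 0 0 0 0 0;0.21 -0.28 0 0 0 0 0;0.24 -0.315 0 0 0 0 0;0.263 -0.345 0 0 0 0 0"
  grip_force: 40

```text
clock: 0.98
position: [0.3391, -0.1851, 0.2315]
tool_rot: [3.141, -0.0, 0.357]
force: [1.9, -0.5, 0.3]
grip_width: 0.0003
finger_force: 0.0
```

Request:
send_rows:
  plan: "0 0 0.01 0 0 0 0;0 0 0.04 0 0 0 0;0 0 0.07 0 0 0 0;0 0 0.1 0 0 0 0;0 0 0.12 0 0 0 0;0 0 0.14 0 0 0 0;0 0 0.14 0 0 0 0"

```text
clock: 1.57
position: [0.3377, -0.1861, 0.0887]
tool_rot: [-3.138, 0.003, 0.358]
force: [-0.8, 0.6, -0.6]
grip_width: 0.0001
finger_force: 0.0
```

Request:
send_rows:
  plan: "0 0 0.03 0 0 0 0;0 0 0.05 0 0 0 0;0.005 -0.01 0.06 0 0 0 0;0.012 -0.02 0.06 0 0 0 0;0.012 -0.02 0.06 0 0 0 0"

```text
clock: 1.98
position: [0.3438, -0.1625, 0.0315]
tool_rot: [-3.141, 0.0, 0.36]
force: [0.5, -0.5, -0.4]
grip_width: 0.0
finger_force: 0.0
```

```bash
python3 - <<'E'
from workcell import observe, imaging
import cv2
s=observe();print(s['clock'],s['position'],s['qpos'],s['force'])
f=imaging.grab_frame('top')
i=cv2.cvtColor(f['color'],cv2.COLOR_RGB2BGR)[110:310,185:385]
cv2.imwrite('pics/c1.png',cv2.resize(i,(600,600),interpolation=cv2.INTER_CUBIC))
E
```

```text
1.9833 [ 0.34381848 -0.16247026  0.03154515] [ 0.37103885  0.55716616 -0.10732814  2.35080318  0.23534976  0.24337497
 -1.15983426] [ 0.47240193 -0.46537252 -0.37131212]
```

View pics/c1.png

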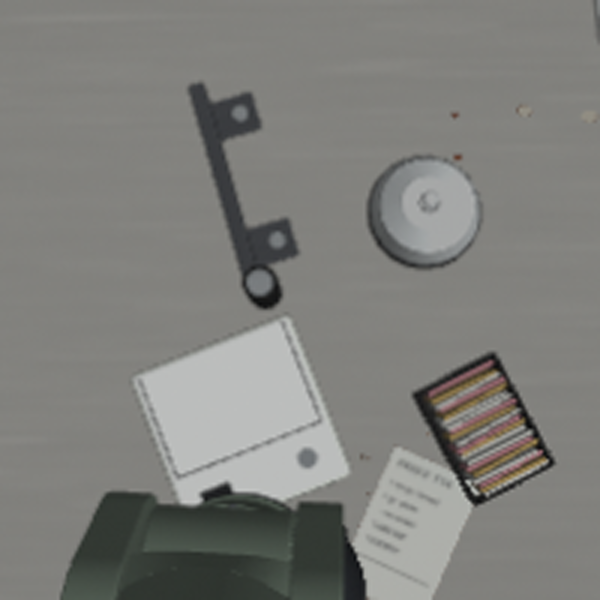

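The printer hasn't moved. The gripper is low in front of its face, with the body slightly left of the face's middle. Next I'll compute the pivot path in tool axes.

```bash
cat > path.py <<'E'
import numpy as np,sys
from scipy.spatial.transform import Rotation as R
from workcell import observe
post=np.array([.5235,-.1655]);yg=np.radians(16.2)
def rows(thetas,yb=20.,press=2.,z=.03,s0=-45.,th0=5.4,half=11.,yawoff=0.):
    s=observe();p0=s['position'];R0=R.from_euler('xyz',s['tool_rot'])
    for th in thetas:
        t=np.radians(th)
        n=np.array([np.cos(t),np.sin(t)]);tt=np.array([-n[1],n[0]])
        c=s0+12.5*np.radians(th0-th)
        g=(-(12.5+120+half-press)*n+(yb-c)*tt)/1000
        w=post+np.array([[np.cos(yg),-np.sin(yg)],[np.sin(yg),np.cos(yg)]])@g
        Rt=R.from_euler('xyz',[np.pi,0,yg+t+yawoff])
        d=R0.inv().apply(np.r_[w,z]-p0);rv=np.degrees((R0.inv()*Rt).as_rotvec())
        print(th,'w',w.round(3),'row',d.round(3),rv.round(1))
E
python3 -c "
from path import *
rows([5.4,2,-2,-6,-10,-14,-18,-22,-26,-30])"
```

```text
5.4 w [ 0.368 -0.157] row [0.025 0.003 0.002] [ 0. -0. -1.]
2 w [ 0.369 -0.149] row [ 0.029 -0.005  0.002] [ 0.  -0.   2.4]
-2 w [ 0.371 -0.139] row [ 0.034 -0.014  0.002] [ 0.  -0.   6.4]
-6 w [ 0.373 -0.129] row [ 0.04  -0.022  0.002] [ 0.  -0.  10.4]
-10 w [ 0.376 -0.12 ] row [ 0.046 -0.03   0.002] [ 0.  -0.  14.4]
-14 w [ 0.38 -0.11] row [ 0.052 -0.037  0.002] [ 0.  -0.  18.4]
-18 w [ 0.384 -0.101] row [ 0.059 -0.044  0.002] [ 0.  -0.  22.4]
-22 w [ 0.389 -0.092] row [ 0.067 -0.051  0.002] [ 0.  -0.  26.4]
-26 w [ 0.394 -0.084] row [ 0.075 -0.057  0.002] [ 0.  -0.  30.4]
-30 w [ 0.4   -0.076] row [ 0.083 -0.062  0.002] [ 0.  -0.  34.4]
```

Request:
send_rows:
  plan: "0.01 0 0.002 0 0 0 0;0.018 0.0 0.002 0 0 0 0;0.025 -0.003 0.002 0 0 0 0;0.029 -0.007 0.002 0 0 2 0;0.034 -0.014 0.002 0 0 6 0;0.04 -0.022 0.002 0 0 10 0;0.046 -0.03 0.002 0 0 14 0;0.052 -0.037 0.002 0 0 18 0;0.059 -0.044 0.002 0 0 22 0;0.067 -0.051 0.002 0 0 26 0"

```text
clock: 2.87
position: [0.386, -0.0929, 0.0295]
tool_rot: [3.141, 0.005, -0.101]
force: [-14.5, -3.3, 10.6]
grip_width: -0.0002
finger_force: 7.0
```

```bash
python3 - <<'E'
from workcell import observe, imaging
import cv2
s=observe();print(s['clock'],s['position'],s['tool_rot'],s['force'])
f=imaging.grab_frame('top')
i=cv2.cvtColor(f['color'],cv2.COLOR_RGB2BGR)[110:310,185:385]
cv2.imwrite('pics/c2.png',cv2.resize(i,(600,600),interpolation=cv2.INTER_CUBIC))
E
python3 -c "
from path import *
rows([-22,-26,-30,-34,-38,-42,-46,-50,-54])"
```

```text
2.8667 [ 0.38598668 -0.09293452  0.02953543] [ 3.14127473  0.00489996 -0.10142516] [-14.51579448  -3.34362053  10.64931586]
-22 w [ 0.389 -0.092] row [ 0.002  0.001 -0.001] [-0.   0.2 -0.2]
-26 w [ 0.394 -0.084] row [ 0.006 -0.008 -0.001] [-0.   0.2  3.8]
-30 w [ 0.4   -0.076] row [ 0.011 -0.016 -0.001] [-0.   0.2  7.8]
-34 w [ 0.406 -0.069] row [ 0.016 -0.024 -0.001] [-0.   0.2 11.8]
-38 w [ 0.413 -0.061] row [ 0.022 -0.032 -0.001] [-0.   0.2 15.8]
-42 w [ 0.42  -0.055] row [ 0.029 -0.04  -0.001] [ 0.   0.2 19.8]
-46 w [ 0.427 -0.049] row [ 0.035 -0.047 -0.001] [ 0.   0.2 23.8]
-50 w [ 0.435 -0.043] row [ 0.043 -0.053 -0.001] [ 0.   0.2 27.8]
-54 w [ 0.444 -0.038] row [ 0.05  -0.059 -0.001] [ 0.   0.2 31.8]
```

View pics/c2.png

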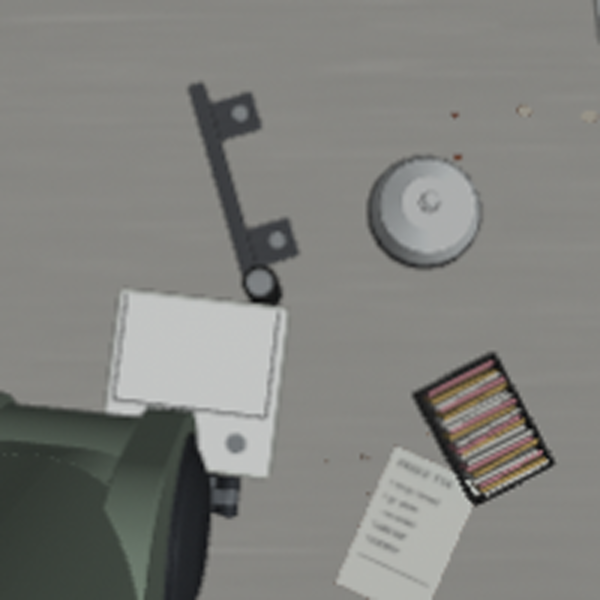

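The printer is now turned about 25 degrees, with its back bearing on the post at (262,300). The caddy hasn't moved. I'll carry on along the arc.

Request:
send_rows:
  plan: "0.006 -0.008 0 0 0 4 0;0.011 -0.016 0 0 0 8 0;0.017 -0.024 0 0 0 12 0;0.023 -0.032 0 0 0 16 0;0.029 -0.04 0 0 0 20 0;0.036 -0.047 0 0 0 24 0;0.043 -0.053 0 0 0 28 0;0.051 -0.059 0 0 0 32 0"

```text
clock: 3.58
position: [0.4426, -0.0366, 0.0292]
tool_rot: [3.141, 0.006, -0.656]
force: [-13.8, 12.1, 3.7]
grip_width: -0.0004
finger_force: 9.1
```

```bash
python3 - <<'E'
from workcell import observe, imaging
import cv2
s=observe();print(s['clock'],s['position'],s['tool_rot'],s['force'])
f=imaging.grab_frame('top')
i=cv2.cvtColor(f['color'],cv2.COLOR_RGB2BGR)[110:310,185:385]
cv2.imwrite('pics/c3.png',cv2.resize(i,(600,600),interpolation=cv2.INTER_CUBIC))
E
python3 -c "
from path import *
rows([-54,-58,-62,-66,-70,-74,-78,-82,-86,-90])"
```

```text
3.5833 [ 0.44259902 -0.03664539  0.02924624] [ 3.14056413  0.00638518 -0.65648574] [-13.83766938  12.1237764    3.67396293]
-54 w [ 0.444 -0.038] row [ 0.     0.003 -0.001] [-0.   0.3 -0.1]
-58 w [ 0.452 -0.033] row [ 0.004 -0.006 -0.001] [-0.   0.3  3.9]
-62 w [ 0.461 -0.029] row [ 0.009 -0.015 -0.001] [-0.   0.3  7.9]
-66 w [ 0.47  -0.026] row [ 0.014 -0.023 -0.001] [-0.   0.3 11.9]
-70 w [ 0.479 -0.023] row [ 0.019 -0.031 -0.001] [-0.   0.3 15.9]
-74 w [ 0.488 -0.02 ] row [ 0.025 -0.039 -0.001] [ 0.   0.3 19.9]
-78 w [ 0.498 -0.019] row [ 0.031 -0.046 -0.001] [ 0.   0.3 23.9]
-82 w [ 0.507 -0.018] row [ 0.038 -0.052 -0.001] [ 0.   0.3 27.9]
-86 w [ 0.517 -0.017] row [ 0.046 -0.059 -0.001] [ 0.   0.3 31.9]
-90 w [ 0.526 -0.017] row [ 0.053 -0.064 -0.001] [ 0.   0.3 35.9]
```

View pics/c3.png

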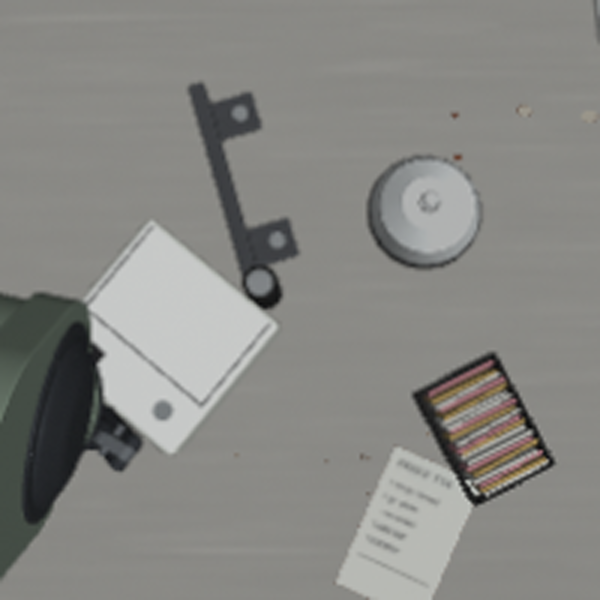

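The printer is about 55 degrees round and still bearing on the post. I'll go on, with the same arc and a slight press at the end.

Request:
send_rows:
  plan: "0.005 -0.007 0 0 0 4 0;0.01 -0.015 0 0 0 8 0;0.015 -0.023 0 0 0 12 0;0.02 -0.031 0 0 0 16 0;0.026 -0.039 0 0 0 20 0;0.032 -0.046 0 0 0 24 0;0.039 -0.052 0 0 0 28 0;0.047 -0.059 0 0 0 32 0;0.054 -0.064 0 0 0 36 0;0.055 -0.065 0 0 0 36 0"

```text
clock: 4.47
position: [0.5253, -0.0147, 0.0288]
tool_rot: [3.135, 0.011, -1.283]
force: [-26.2, 31.6, 20.2]
grip_width: 0.0002
finger_force: 19.2
```

```bash
python3 - <<'E'
from workcell import observe, imaging
import cv2
s=observe();print(s['clock'],s['position'],s['tool_rot'],s['force'])
f=imaging.grab_frame('top')
i=cv2.cvtColor(f['color'],cv2.COLOR_RGB2BGR)[110:310,185:385]
cv2.imwrite('pics/c4.png',cv2.resize(i,(600,600),interpolation=cv2.INTER_CUBIC))
E
```

```text
4.4667 [ 0.52527138 -0.01466717  0.02875381] [ 3.13541274  0.01060747 -1.28308115] [-26.1909175   31.63857176  20.16562551]
```

View pics/c4.png

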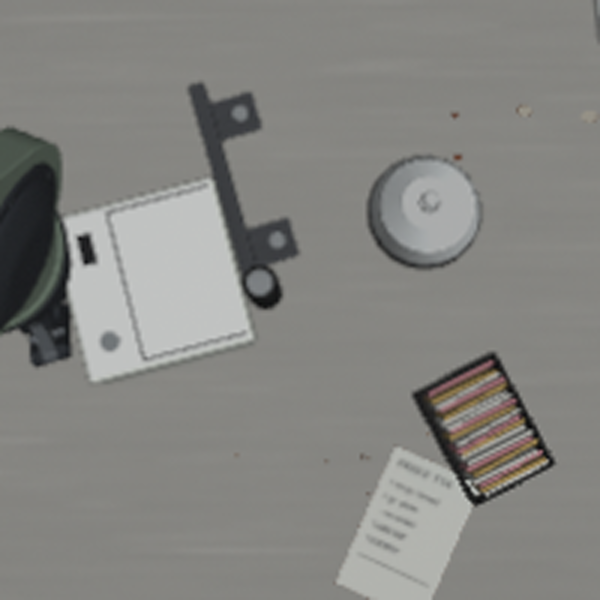

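The printer lies along the rail: its back edge runs (212,178)–(254,340), parallel to the rail, and the mouth side faces left. I'll back off now and rise only once clear.

Request:
send_rows:
  plan: "-0.01 0 0 0 0 0 0;-0.03 0 0 0 0 0 0;-0.06 0 0 0 0 0 0;-0.09 0 0 0 0 0 0;-0.09 0 -0.04 0 0 0 0;-0.09 0 -0.08 0 0 0 0;-0.09 0 -0.12 0 0 0 0;-0.09 0 -0.12 0 0 0 0"

```text
clock: 5.18
position: [0.5056, 0.0661, 0.1558]
tool_rot: [-3.133, 0.0, -1.283]
force: [0.7, 0.4, -0.4]
grip_width: -0.0002
finger_force: 0.0
```

```bash
python3 - <<'E'
from workcell import observe, imaging
import cv2
s=observe();print(s['clock'],s['position'],s['force'])
f=imaging.grab_frame('top')
i=cv2.cvtColor(f['color'],cv2.COLOR_RGB2BGR)[110:310,185:385]
cv2.imwrite('pics/c5.png',cv2.resize(i,(600,600),interpolation=cv2.INTER_CUBIC))
E
```

```text
5.1833 [0.5056093  0.06607606 0.15575006] [ 0.73477207  0.4083455  -0.42158952]
```

View pics/c5.png

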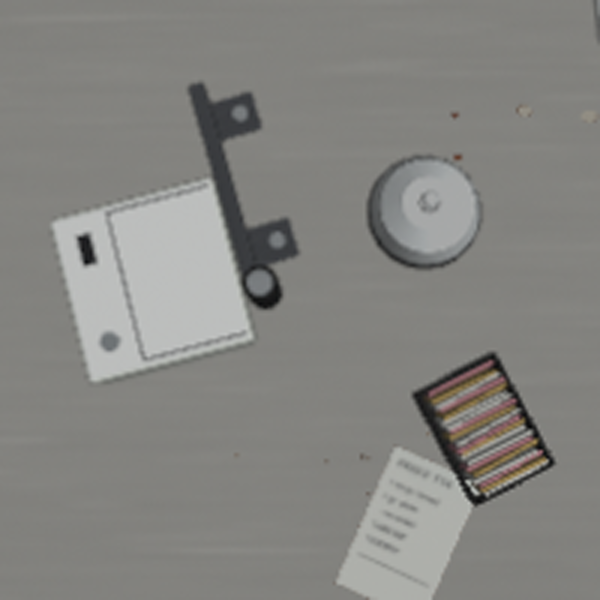

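The printer is flush with the rail, with corners at (52,218), (212,178), (254,340) and (93,381). The caddy is where it was. I'll check the numbers and hand in if they pass.

```bash
python3 - <<'E'
from h import *
from workcell import imaging,bot
f=imaging.grab_frame('top')
c=lambda L:(np.array(L)+0.5)/3-0.5+np.array([185,110])
P=ray(f,c([(52,218),(212,178),(254,340),(93,381)]),.06)
a=np.radians(16.2);G=np.array([[np.cos(a),np.sin(a)],[-np.sin(a),np.cos(a)]])
g=(P[:,:2]-[.5235,-.1655])@G.T
ctr=g.mean(0);e=g[1]-g[2];ang=np.degrees(np.arctan2(e[1],e[0]))
print(g.round(3),ctr,ang)
if abs(ang)<6 and ctr[1]<.088 and -.03<ctr[0]<.14: print(bot.job_done())
E
```

```text
[[ 0.087  0.128]
 [ 0.082  0.012]
 [-0.035  0.015]
 [-0.031  0.131]] [0.02580528 0.07163018] -1.6619858363333126
the job is handed in; nothing more can be done
None
```

The printer was pivoted a quarter turn clockwise against the post and now lies along the rail, about 2 degrees off parallel with the mouth facing left; the caddy shows no movement in the images, and I handed the job in shortly after 5.2 s, with no verdict returned.

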